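Hold an open vial mouth-up on the tablet counter's spout

TASK

Pick up the uncapped amber vial lying on its side on the worktop, find by feel (or by looking) which of its two ends is open, and hold it mouth-up on the sloping spout of the tablet counting machine, in line with the spout and with at least 15 mm of the spout inside the vial, ready for filling. Finish while holding it there, still and in the gripper, without pressing it hard against the machine, and leave the capped vials and stock bottles standing.

Things in the scene. Friction and masses are not known exactly. Their poses are not given: they have to be found in the camera images.
- vial: uncapped vial lying on its side: straight opaque amber tube, 44 mm across (12-sided, does not roll by itself), 90 mm long, 25 to 50 g. One end is open (39 mm bore, 87 mm deep), the other is closed flush by a flat base; the sides look alike at both ends. Origin: middle of its axis. x axis: along its length. Whether the open end is the +x or the -x one is not told: look or feel for it.
- spout: outlet of the counting machine: fixed rigid steel tube, 26 mm outside, standing 58 mm out of a 44 mm collar under the machine's head, 35 degrees off vertical, outlet down and towards the machine's front (the robot). Origin: centre of the outlet, 219 mm up. z: up the tube into the machine; y: level; x: square to both, away from the robot and 35 degrees down. A closed vial end stops at the outlet.
- counting_machine: tablet counting machine, fixed: light grey foot and column (150 mm wide, 267 mm tall, front face at x = 0), head on top overhanging the front by 55 mm (130 mm wide, underside 267 mm, top 322 mm up), clear hopper on it (top 388 mm). The spout comes out of a nose at the head's front lower edge. Origin: on the worktop under the column's front face; -x is its front, z up.
- capped_a: capped amber vial standing on the worktop, 36 mm across (cap 40 mm), 72 mm tall. Origin: centre of its underside, z up. Leave it standing.
- capped_b: capped amber vial standing on the worktop, 40 mm across (cap 44 mm), 80 mm tall. Origin: centre of its underside, z up. Leave it standing.
- stock_a: white capped stock bottle standing on the worktop, 56 mm across, 95 mm tall. Origin: centre of its underside, z up. Leave it standing.
- stock_b: white capped stock bottle standing on the worktop, 66 mm across, 115 mm tall. Origin: centre of its underside, z up. Leave it standing.
- stock_c: white capped stock bottle standing on the worktop, 48 mm across, 85 mm tall. Origin: centre of its underside, z up. Leave it standing.
Things that resemble listed ones, but are neither listed nor needed, are in the scene too. What is shaped like the stock_a but blue or turquoise is not meant. Leave any pink look-alike of the stock_b alone.

How it is judged:
By the outcome, as a careful person would: the job done as asked, in the order asked, and still so for the second after the job is handed in, while the arm keeps its last pose, push and grip.
It also fails if it takes over 61 s, if anything falls off the work surface, if the arm or the gripper's body presses on something with over 40 N, if the wrist force passes 120 N, or if a joint passes its speed limit or range.

ROBOT

A 6-joint arm with a two-finger parallel gripper is mounted at the origin on the work surface. World frame = base frame: x ahead of the robot, y to its left, z up, the work surface at z = 0. Lengths are in m, angles in rad, forces in N, time in s.
With the tool pointing down it reaches from about 0.25 to 0.775 m from the base axis. Payload 4 kg.
Tool frame: the origin (TCP) lies at the very end of the fingers, on their centre line; the grasp point (between the pads) lies 19 mm behind it (robot.hold_point_z is the distance from the TCP to the grasp point, in m); z points along the fingers, y is the line along which they close (so a half turn about z gives the same grasp; the last joint's range is limited). The gripper opens to 94 mm and grips with 3 to 60 N. Pads are 16 mm wide; open, the fingers measure 119 mm over their backs; the gripper's body (75 mm by 177 mm) begins 78 mm behind the grasp point.
Start: joints at [-1.4, 0.087, 1.371, -0, 1.684, -0.103], TCP at [0.149, -0.53, 0.206] pointing down, gripper open.
Joint ranges: [-3.1, 3.1], [-0.76, 2.03], [0.27, 2.55], [-1.08, 4.22], [0.17, 2.65], [-2.57, 2.57]. Speed limits (rad/s): [2.79, 2.79, 3.14, 3.14, 3.14, 3.14].

INTERFACE

Orientations are given as [roll, pitch, yaw] about the fixed x, y, z axes, in that order (R = Rz(yaw) Ry(pitch) Rx(roll)).
In Python, from bench import robot gives the robot as it stands.
- The arm moves only by the tool carry_out, never from a script. Its argument "steps" is a list of rows, each a list of 3 entries, a list of its own where there are three numbers: the shift along the tool's x, y, z in m, then the turn about the tool's z in units of 10 degrees (1.0 is 10 degrees), then the closure, from -1 (fully open) to 1 (shut). In form: [[[tx, ty, tz], roll, jaw], ...]. A call has 1 to 10 rows; each row is the pose to reach, as a shift and turn from the pose commanded when the call began, along the tool's axes at that moment; what a row does not reach only later rows make up. A row lasts 1/8 s, in which the tool goes at most 62.5 mm and 10.7 degrees, less where a joint would pass 70% of its speed; a pose out of reach is approached as far as the arm can. A call with a gripper value outside its range is refused whole. The fingers move at their own pace and stop on an object; the grip force is fixed at half the most. Time passes only in rows, so rows that repeat a pose let the fingers close. It gives the time, the measured TCP pose, the force, the opening and the grip force at its end, in the units of the state.
- robot.get_obs(): the state, without advancing time (a new reading comes with each control period).
- robot.snapshot(name): name is "scene" or "side" or "wrist"; returns a dict with "image" (384x512x3 uint8, red, green, blue), "z_map" (384x512 float32, m along the optical axis (not along the pixel's ray), 0 where there is no reading), "mtx" (3x3 intrinsics, pixels), "D" ([k1, k2, p1, p2, k3] as OpenCV has them; the pictures are not rectified), "R" (3x3) and "t" (3): a world point X has camera coordinates R X + t. Camera axes: x right, y down, z forward; pixel columns grow to the right and rows downward; lengths in m; the calibration is good to about 2 mm. A picture is of the moment at which its call begins.
- robot.close_job(): hands the job in; it is judged then, once.
The state is a dict: "time": time; "joint_positions": joint angles; "qvel": joint speeds; "joint_torque": joint torques, N m; "tool_pos": TCP position; "ee_rot": TCP orientation; "wrist_force": force on the tool from outside, world axes, zero at the start; "wrist_torque": the same for the moment, N m; "width": finger opening in m; "finger_force": force on a finger pad.
Only numpy, scipy, OpenCV 4.12 (cv2) and the standard library are available. Lean on these libraries where they do the work, as an engineer would, in place of code of your own. Each camera call takes 0.05 s, during which the arm holds its last target. There are 200 camera calls.

## Working session

There is one attempt and no reset: what is moved stays moved. The work goes in short steps, Python scripts to look and compute and a tool call to move; the robot and the scene stay as the last step left them, time stands still between calls to the robot, and variables do not carry over. Pictures are saved under pics/ and viewed, at most 10 in all, crops included, and the job is handed in when it is done.

Besides the shell and the picture viewer there is one more tool, called by a JSON object that holds its "fn" and its "kwargs". carry_out: Moves the arm, as the interface text tells. Its arguments: {"type":"object","properties":{"steps":{"type":"array","items":{"type":"array"}}},"required":["steps"]}

```bash
mkdir -p pics; ls
cat > h.py <<'E'
import numpy as np, cv2
from bench import robot
from scipy.spatial.transform import Rotation as Ro
def snap(n):
    s=robot.snapshot(n); np.savez('/tmp/%s.npz'%n,**s); return s
def load(n): return dict(np.load('/tmp/%s.npz'%n))
def rays(s,uv):
    p=cv2.undistortPoints(np.array(uv,float).reshape(-1,1,2),s['mtx'],s['D'])[:,0]
    d=np.c_[p,np.ones(len(p))]@s['R']; return -s['R'].T@s['t'],d
def onplane(s,uv,z):
    c,d=rays(s,uv); return c+d*((z-c[2])/d[:,2])[:,None]
def cloud(s):
    h,w=s['z_map'].shape; v,u=np.mgrid[:h,:w]
    p=cv2.undistortPoints(np.c_[u.ravel(),v.ravel()].astype(float).reshape(-1,1,2),s['mtx'],s['D'])[:,0]
    z=s['z_map'].ravel()[:,None]
    return ((np.c_[p,np.ones(len(p))]*z-s['t'])@s['R']).reshape(h,w,3)
def proj(s,X):
    return cv2.projectPoints(np.array(X,float).reshape(-1,3),cv2.Rodrigues(s['R'])[0],s['t'],s['mtx'],s['D'])[0][:,0]
E
python3 - <<'E'
from h import *
a=[snap(n) for n in("scene","side","wrist")]
for s,n in zip(a,("scene","side","wrist")):
    cv2.imwrite(f'pics/{n}0.png',s['image'][:,:,::-1]); print(n,-s['R'].T@s['t'],s['R'][2])
o=robot.get_obs(); print(o)
E
```

```text
pics
scene [1.00515626 0.46244045 1.18466637] [-0.29484817 -0.47857218 -0.82706301]
side [0.07302217 0.6672799  1.02729761] [ 0.41827625 -0.609468   -0.67349368]
wrist [ 0.22660561 -0.50714641  0.3839207 ] [-0.26647942 -0.07243627 -0.96111482]
{'time': 0.15, 'joint_positions': array([-1.40010289e+00,  8.77804396e-02,  1.37186924e+00,  2.78448652e-05,
        1.68356187e+00, -1.03086275e-01]), 'qvel': array([-0.00104325, -0.00321627, -0.00336304, -0.00075165, -0.00048871,
       -0.00016334]), 'joint_torque': array([ 1.79430463e-03, -3.40644443e+01, -3.02793074e+01,  7.17568374e-02,
        3.05279810e-02, -1.19122615e-04]), 'tool_pos': array([ 0.14864932, -0.52911979,  0.20459486]), 'ee_rot': array([-3.13998520e+00, -1.94116740e-04,  2.73782672e-01]), 'wrist_force': array([-0.50766558,  0.08594546, -0.41562145]), 'wrist_torque': array([-0.06559132, -0.07032901,  0.03185006]), 'finger_force': 0.0, 'width': 0.0941975523809911}
```

View pics/scene0.png

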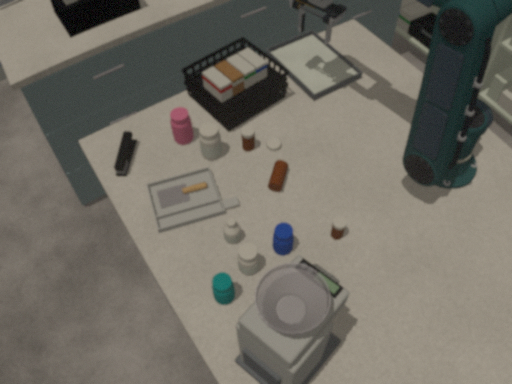

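View pics/side0.png

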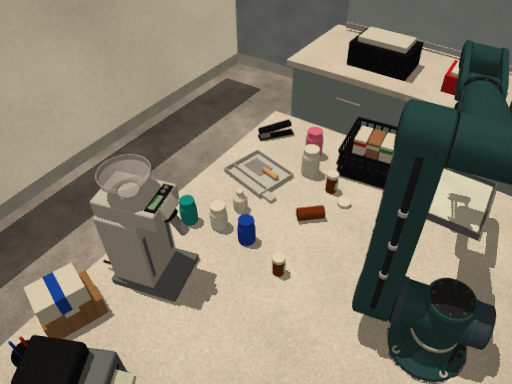

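Scene view: the vial lying down is at (278,175), and at (311,213) in side. It could be confused with the standing capped vials at (248,140) and (337,230), or the orange spatula handle at (195,188). I choose the lying one because it is horizontal, has no cap and is amber. The machine is at (295,310) in scene.

Run:
```python
from h import *
S={n:load(n) for n in("scene","side")}
box={'scene':(262,155,295,196),'side':(292,202,330,224)}
for n,s in S.items():
    x0,y0,x1,y1=box[n]; C=cloud(s); hsv=cv2.cvtColor(s['image'],cv2.COLOR_RGB2HSV)
    m=np.zeros(hsv.shape[:2],bool); m[y0:y1,x0:x1]=True
    m&=((hsv[...,0]<14)&(hsv[...,1]>140))
    P=C[m]; P=P[(s['z_map'][m]>0)&(P[:,2]>.015)&(P[:,2]<.06)]
    top=P[P[:,2]>.034]
    c,_sz,_a=cv2.minAreaRect(top[:,:2].astype(np.float32)*1000)
    mu=P.mean(0);w,V=np.linalg.eigh(np.cov(top[:,:2].T)); ax=V[:,1]
    t=(P[:,:2]-mu[:2])@ax
    mid=mu[:2]+ax*(np.percentile(t,1)+np.percentile(t,99))/2
    print(n,len(P),'rect',c,_sz,_a,'ax',ax,np.degrees(np.arctan2(ax[1],ax[0])),'mid',mid,'len',np.ptp(np.percentile(t,[1,99])),P[:,2].max())
    # machine region
    q=C.reshape(-1,3); q=q[(s['z_map'].ravel()>0)]
    for lo,hi in((.05,.2),(.31,.326),(.37,.395)):
        k=q[(q[:,2]>lo)&(q[:,2]<hi)&(q[:,0]>.45)&(q[:,1]>-.2)]
        if len(k)>20: print(lo,hi,len(k),[np.round(np.float32(v),3) for v in (k.min(0),k.max(0))],cv2.minAreaRect((k[:,:2]*1000).astype(np.float32)))
im=[cv2.resize(S['scene']['image'][140:210,240:320],None,fx=5,fy=5,interpolation=2),cv2.resize(S['side']['image'][150:220,135:215],None,fx=5,fy=5,interpolation=2)]
cv2.imwrite('pics/c1.png',np.hstack(im)[:,:,::-1])
```

```text
scene 290 rect (489.1619873046875, -235.80746459960938) (88.52799987792969, 34.52330780029297) 42.32863998413086 ax [-0.75807552 -0.65216678] -139.29483236007528 mid [ 0.49023273 -0.23407717] len 0.08357731407450188 0.04979194124387123
0.05 0.2 2861 [array([ 0.45 , -0.169,  0.05 ], dtype=float32), array([0.881, 0.307, 0.2  ], dtype=float32)] ((725.9798583984375, 61.66029357910156), (493.50762939453125, 323.10028076171875), 42.83573532104492)
0.31 0.326 2421 [array([0.664, 0.126, 0.31 ], dtype=float32), array([0.874, 0.298, 0.326], dtype=float32)] ((766.0953369140625, 211.13467407226562), (193.04502868652344, 131.2027130126953), 15.478775024414062)
0.37 0.395 1191 [array([0.713, 0.147, 0.37 ], dtype=float32), array([0.848, 0.283, 0.393], dtype=float32)] ((780.547119140625, 214.69720458984375), (134.35873413085938, 134.16580200195312), 72.16386413574219)
side 330 rect (484.2699279785156, -231.39871215820312) (88.9619369506836, 34.19743347167969) 39.32369613647461 ax [-0.75892952 -0.65117277] -139.3699175429079 mid [ 0.48127664 -0.22672881] len 0.08692638989206986 0.04924399094302614
0.05 0.2 11415 [array([ 0.45, -0.2 ,  0.05], dtype=float32), array([2.374, 0.7  , 0.2  ], dtype=float32)] ((1333.141845703125, -64.5518798828125), (782.6525268554688, 1944.5677490234375), 61.21233367919922)
0.31 0.326 1685 [array([0.661, 0.131, 0.31 ], dtype=float32), array([0.853, 0.301, 0.326], dtype=float32)] ((764.1465454101562, 213.2904815673828), (191.69309997558594, 133.77490234375), 15.545903205871582)
0.37 0.395 821 [array([0.713, 0.15 , 0.37 ], dtype=float32), array([0.848, 0.284, 0.393], dtype=float32)] ((780.2152099609375, 216.9515380859375), (134.90557861328125, 134.354248046875), 85.47483825683594)
```

View pics/c1.png

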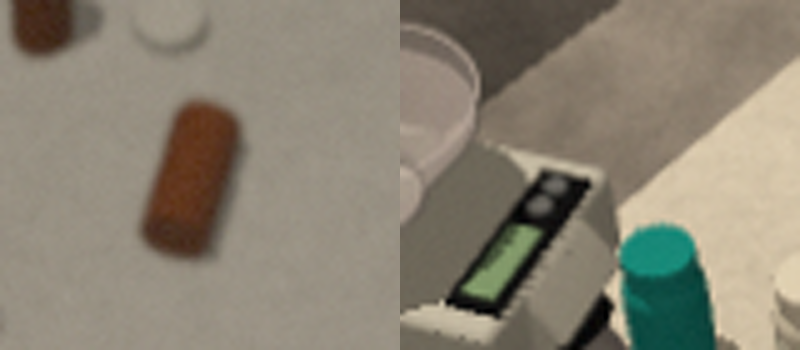

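Crop: the lying vial is a plain amber cylinder with no cap, so it is the right one. Its far end, facing the scene camera, isn't clear enough to judge. I'll go above it and look with the wrist camera.

{"fn": "carry_out", "kwargs": {"steps": [[[0.43,-0.195,0],-2.5,-1],[[0.43,-0.195,0],-2.5,-1],[[0.43,-0.195,0],-2.5,-1],[[0.43,-0.195,0],-2.5,-1],[[0.43,-0.195,0],-2.5,-1],[[0.43,-0.195,0],-2.5,-1],[[0.43,-0.195,0],-2.5,-1],[[0.43,-0.195,0],-2.5,-1],[[0.43,-0.195,0],-2.5,-1],[[0.43,-0.195,0],-2.5,-1]]}}

```text
time: 1.4
tool_pos: [0.5093, -0.226, 0.2051]
ee_rot: [-3.141, 0.001, 0.71]
wrist_force: [-0.4, -1.1, -0.4]
width: 0.094
finger_force: 0.0
```

Run:
```python
from h import *
s=snap("wrist"); cv2.imwrite('pics/w1.png',s['image'][:,:,::-1])
C=cloud(s); hsv=cv2.cvtColor(s['image'],cv2.COLOR_RGB2HSV)
m=((hsv[...,0]<16)&(hsv[...,1]>130)).astype(np.uint8)
n,l,st,ce=cv2.connectedComponentsWithStats(m)
for i in range(1,n):
    if st[i,4]<150: continue
    P=C[(l==i)&(s['z_map']>0)]; T=P[P[:,2]>.036]
    print(st[i],ce[i],P.mean(0),len(T), cv2.minAreaRect((T[:,:2]*1000).astype(np.float32)) if len(T)>9 else '')
o=robot.get_obs(); print(o['time'],o['tool_pos'],o['ee_rot'],o['joint_positions'])
```

```text
[ 71  66  32  32 695] [87.52805755 83.10935252] [ 4.65383071e-01 -4.58431083e-04  3.03362016e-02] 275 ((461.8364562988281, 1.47418212890625), (34.60941696166992, 15.731048583984375), 20.0228271484375)
[ 234  157   34   73 2266] [250.85083848 192.10723742] [ 0.49124582 -0.23498383  0.03898166] 1754 ((488.2049560546875, -237.50938415527344), (89.81520080566406, 34.45200729370117), 41.817569732666016)
[321 248  14  28 156] [327.05128205 261.13461538] [ 0.48353654 -0.38223361  0.03305688] 71 ((481.92071533203125, -383.580322265625), (16.616905212402344, 2.264164686203003), 32.88853073120117)
1.45 [ 0.5091158  -0.22632584  0.20528725] [-3.14131737e+00  8.35151199e-04  7.08889500e-01] [-5.19633624e-01  1.03710535e-01  1.35322921e+00 -6.98882750e-04
  1.68519249e+00  3.42193729e-01]
```

View pics/w1.png

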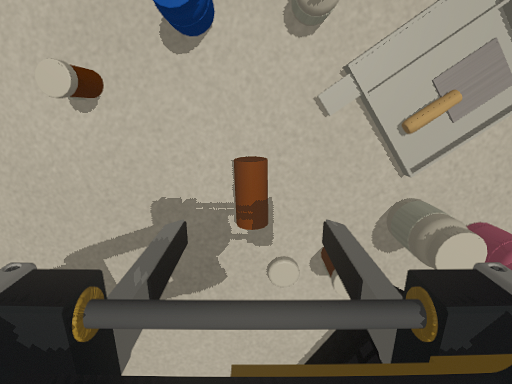

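Wrist view: vial at (251,192), nearly aligned with the tool x axis (image up). A loose white cap lies at (283,270). Next, a crop of the far end at about (250,160).

Run:
```python
from h import *
s=load("wrist"); cv2.imwrite('pics/w1c.png',cv2.resize(s['image'][145:240,220:285],None,fx=6,fy=6,interpolation=2)[:,:,::-1])
C=cloud(s)
for r in range(150,236,4): print(r,np.round(C[r,251],3),s['image'][r,251], end=' | ')
P=proj(s,[[.487+.26*0,-.2335,0]]);print(P)
```

```text
150 [ 0.528 -0.203  0.001] [172 165 148] | 154 [ 0.524 -0.207 -0.001] [178 171 153] | 158 [ 0.522 -0.208  0.018] [78 46 29] | 162 [ 0.522 -0.209  0.045] [117  63  28] | 166 [ 0.518 -0.212  0.044] [117  64  28] | 170 [ 0.515 -0.215  0.045] [116  63  28] | 174 [ 0.51  -0.219  0.043] [116  62  26] | 178 [ 0.507 -0.222  0.044] [115  63  26] | 182 [ 0.503 -0.225  0.044] [115  63  26] | 186 [ 0.499 -0.229  0.045] [115  63  26] | 190 [ 0.495 -0.232  0.044] [114  60  24] | 194 [ 0.491 -0.236  0.044] [115  61  24] | 198 [ 0.487 -0.239  0.043] [114  60  23] | 202 [ 0.483 -0.242  0.044] [115  60  23] | 206 [ 0.479 -0.246  0.045] [77 46 28] | 210 [ 0.475 -0.25   0.044] [76 46 26] | 214 [ 0.47  -0.253  0.043] [75 45 26] | 218 [ 0.467 -0.256  0.045] [78 46 27] | 222 [ 0.462 -0.26   0.044] [115  60  23] | 226 [ 0.458 -0.264  0.044] [115  60  24] | 230 [ 0.439 -0.28   0.001] [119 117 105] | 234 [ 0.434 -0.284  0.001] [116 110  98] | [[248.45621998 186.23039226]]
```

View pics/w1c.png

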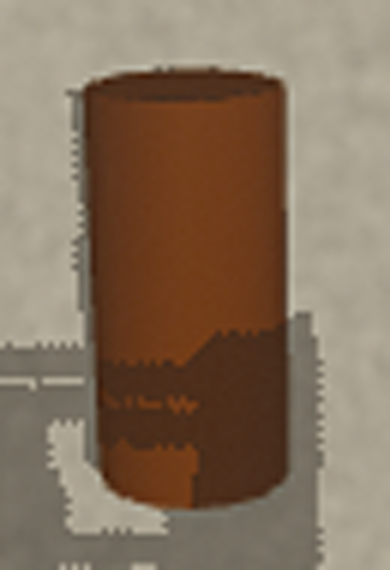

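{"fn": "carry_out", "kwargs": {"steps": [[[0.08,0,0],0,-1],[[0.08,0,0],0,-1],[[0.08,0,0],0,-1]]}}

```text
time: 1.82
tool_pos: [0.5703, -0.1739, 0.2053]
ee_rot: [-3.141, 0.001, 0.71]
wrist_force: [0.6, -0.5, -0.3]
width: 0.0942
finger_force: 0.0
```

Run:
```python
from h import *
s=snap("wrist"); C=cloud(s); hsv=cv2.cvtColor(s['image'],cv2.COLOR_RGB2HSV)
c=np.array([.489,-.2365]);a=np.array([np.cos(.725),np.sin(.725)])
t=(C[...,:2]-c)@a; w=(C[...,:2]-c)@np.array([-a[1],a[0]])
m=(abs(w)<.016)&(C[...,2]>.006)&(C[...,2]<.04)&(abs(t)<.06)
print(m.sum(),np.percentile(t[m],[1,10,25,50,75,90,99]))
k=(abs(w)<.02)&(C[...,2]>.04)&(abs(t)<.06); print(np.percentile(t[k],[0,1,99,100]),np.percentile(w[k],[1,99]))
u=np.round(proj(s,[[c[0]+.045*a[0],c[1]+.045*a[1],.022]])[0]).astype(int);print(u)
v=s['image'][u[1]-35:u[1]+35,u[0]-40:u[0]+40]
cv2.imwrite('pics/w2c.png',cv2.resize(v,None,fx=6,fy=6,interpolation=2)[:,:,::-1])
```

```text
528 [-0.04507329 -0.03018224 -0.00723546  0.02796112  0.04335907  0.0436274
  0.04401539]
[-0.04708273 -0.04596136  0.04337562  0.04411295] [-0.01311484  0.01206919]
[250 215]
```

View pics/w2c.png

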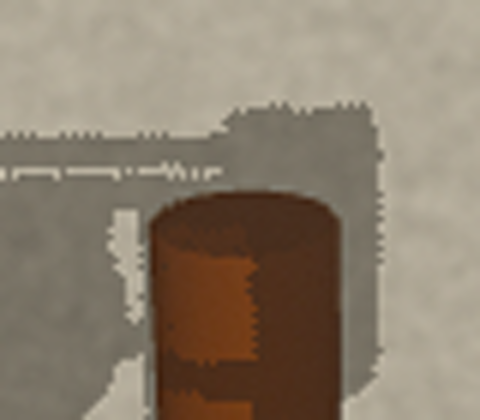

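Run:
```python
from h import *
s=load("wrist"); C=cloud(s)
for r in range(198,226,2): print(r,[tuple(np.round([(C[r,u,:2]-[.4886,-.2372])@[np.cos(.722),np.sin(.722)],C[r,u,2]],3)) for u in (241,250,259)])
```

```text
198 [(np.float64(0.064), np.float64(-0.0)), (np.float64(0.064), np.float64(0.0)), (np.float64(0.063), np.float64(-0.002))]
200 [(np.float64(0.061), np.float64(0.001)), (np.float64(0.061), np.float64(0.0)), (np.float64(0.061), np.float64(-0.001))]
202 [(np.float64(0.058), np.float64(0.001)), (np.float64(0.058), np.float64(-0.0)), (np.float64(0.058), np.float64(-0.001))]
204 [(np.float64(0.055), np.float64(0.0)), (np.float64(0.055), np.float64(0.0)), (np.float64(0.054), np.float64(-0.001))]
206 [(np.float64(0.052), np.float64(0.001)), (np.float64(0.052), np.float64(-0.0)), (np.float64(0.052), np.float64(0.001))]
208 [(np.float64(0.049), np.float64(0.001)), (np.float64(0.049), np.float64(0.0)), (np.float64(0.048), np.float64(-0.0))]
210 [(np.float64(0.046), np.float64(0.0)), (np.float64(0.046), np.float64(0.0)), (np.float64(0.045), np.float64(-0.0))]
212 [(np.float64(0.043), np.float64(0.0)), (np.float64(0.044), np.float64(0.004)), (np.float64(0.042), np.float64(-0.0))]
214 [(np.float64(0.044), np.float64(0.011)), (np.float64(0.044), np.float64(0.013)), (np.float64(0.045), np.float64(0.014))]
216 [(np.float64(0.044), np.float64(0.019)), (np.float64(0.044), np.float64(0.021)), (np.float64(0.044), np.float64(0.021))]
218 [(np.float64(0.044), np.float64(0.027)), (np.float64(0.044), np.float64(0.028)), (np.float64(0.044), np.float64(0.027))]
220 [(np.float64(0.044), np.float64(0.035)), (np.float64(0.044), np.float64(0.035)), (np.float64(0.044), np.float64(0.036))]
222 [(np.float64(0.044), np.float64(0.04)), (np.float64(0.044), np.float64(0.041)), (np.float64(0.043), np.float64(0.04))]
224 [(np.float64(0.041), np.float64(0.04)), (np.float64(0.043), np.float64(0.045)), (np.float64(0.04), np.float64(0.04))]
```

The far end face is a flat plane at t = 44 mm, so the far (+x tool) end is the closed base and the mouth is the near end. I'll grip about 22 mm from the base.

{"fn": "carry_out", "kwargs": {"steps": [[[-0.06,-0.005,0],0,-1],[[-0.08,-0.0055,0.03],-0.07,-1],[[-0.08,-0.0055,0.09],-0.07,-1],[[-0.08,-0.0055,0.15],-0.07,-1],[[-0.08,-0.0055,0.18],-0.07,-1],[[-0.08,-0.0055,0.2],-0.07,-1],[[-0.08,-0.0055,0.2],-0.07,-1],[[-0.08,-0.0055,0.2],-0.07,1],[[-0.08,-0.0055,0.2],-0.07,1],[[-0.08,-0.0055,0.2],-0.07,1]]}}

```text
time: 3.12
tool_pos: [0.507, -0.2218, 0.0067]
ee_rot: [3.139, -0.001, 0.722]
wrist_force: [-1.0, -1.1, 0.3]
width: 0.0674
finger_force: 0.0
```

{"fn": "carry_out", "kwargs": {"steps": [[[0,0,0],0,1],[[0,0,0],0,1],[[0,0,0],0,1],[[0,0,-0.03],0,1],[[0,0,-0.09],0,1],[[0,0,-0.15],0,1],[[0,0,-0.21],0,1],[[0,0,-0.25],0,1],[[0,0,-0.25],0,1]]}}

```text
time: 4.25
tool_pos: [0.5079, -0.2222, 0.26]
ee_rot: [3.133, -0.003, 0.722]
wrist_force: [0.3, -0.8, -1.4]
width: 0.0436
finger_force: 30.0
```

Run:
```python
from h import *
for n in("wrist","side"):
    s=snap(n); cv2.imwrite(f'pics/{n}3.png',s['image'][:,:,::-1])
o=robot.get_obs(); print(o['time'],o['tool_pos'],o['ee_rot'],o['joint_positions'],o['width'],o['finger_force'])
# vial tilt from wrist cloud
s=load("wrist");C=cloud(s);hsv=cv2.cvtColor(s['image'],cv2.COLOR_RGB2HSV)
R=Ro.from_euler('xyz',o['ee_rot']).as_matrix(); L=(C-o['tool_pos'])@R
m=(hsv[...,0]<16)&(hsv[...,1]>130)&(abs(L[...,1])<.008)&(abs(L[...,0])<.09)&(abs(L[...,2])<.06)
P=L[m];print(len(P),P.min(0),P.max(0))
if len(P)>10: print(np.polyfit(P[:,0],P[:,2],1))
```

```text
4.35 [ 0.50614946 -0.22119518  0.25437556] [-3.14048469e+00  4.90271589e-04  7.22382977e-01] [-5.14587204e-01  8.93710382e-02  1.27240274e+00 -1.02425183e-04
  1.78102632e+00  3.33805103e-01] 0.04360077039681018 29.97298004454933
3324 [-0.06941202 -0.00799929 -0.04603979] [ 0.02152995  0.00799552 -0.00065268]
[ 0.12184867 -0.03885137]
```

{"fn": "carry_out", "kwargs": {"steps": [[[0.03,-0.024,-0.05],-1,1],[[0.06,-0.05,-0.106],-2,1],[[0.1,-0.08,-0.106],-3,1],[[0.14,-0.11,-0.106],-4,1],[[0.18,-0.145,-0.106],-5,1],[[0.22,-0.18,-0.106],-6,1],[[0.26,-0.21,-0.106],-7,1],[[0.298,-0.242,-0.106],-8,1],[[0.298,-0.242,-0.106],-9,1],[[0.298,-0.242,-0.106],-10,1]]}}

```text
time: 5.6
tool_pos: [0.5695, 0.1582, 0.3572]
ee_rot: [-3.136, -0.005, 2.475]
wrist_force: [-1.0, -0.7, -0.3]
width: 0.0439
finger_force: 30.0
```

{"fn": "carry_out", "kwargs": {"steps": [[[0,0,0],-1,1],[[0,0,0],-2,1],[[0,0,0],-3,1],[[0,0,0],-4,1],[[0,0,0],-5,1],[[0,0,0],-5.4,1],[[0,0,0],-5.4,1]]}}

```text
time: 6.48
tool_pos: [0.5696, 0.1572, 0.3582]
ee_rot: [3.141, -0.006, -2.874]
wrist_force: [-0.1, -0.3, 0.2]
width: 0.0436
finger_force: 30.0
```

```bash
cat >> h.py <<'E'
def vial(s,o):
    C=cloud(s);hsv=cv2.cvtColor(s['image'],cv2.COLOR_RGB2HSV)
    R=Ro.from_euler('xyz',o['ee_rot']).as_matrix(); L=(C-o['tool_pos'])@R
    m=(hsv[...,0]<16)&(hsv[...,1]>130)&(abs(L[...,1])<.03)&(abs(L[...,0])<.1)&(abs(L[...,2]+.019)<.1)&(s['z_map']>0)
    return L[m],m
E
python3 - <<'E'
from h import *
a=np.radians(15.5);u=np.array([np.cos(a),np.sin(a)]);v=np.array([-u[1],u[0]])
for n in("scene","side"):
    s=load(n) if n=="scene" else snap(n); C=cloud(s)
    xy=(C[...,:2]-[.6725,.1864]); X=xy@u; Y=xy@v; Z=C[...,2]
    k=(s['z_map']>0)&(Z>.2)&(Z<.33)&(abs(Y)<.09)&(X>-.09)&(X<.2)
    print(n,'top z',np.median(Z[k&(Z>.31)]),'Y',np.percentile(Y[k&(Z>.312)],[1,99]))
    for y0 in(-.055,-.035,-.015,.005,.025,.045):
        j=k&(abs(Y-y0)<.006); 
        print(y0,[(z0,len(Z[j&(abs(Z-z0)<.006)]),np.round(np.percentile(X[j&(abs(Z-z0)<.006)],[2,50]),3).tolist()) for z0 in(.24,.255,.27,.285,.3,.32) if (j&(abs(Z-z0)<.006)).sum()>3])
s=snap("wrist"); o=robot.get_obs(); L,m=vial(s,o); print(o['time'],o['tool_pos'],o['ee_rot'],o['joint_positions'][5])
print(len(L),L.min(0),L.max(0)); 
k=(abs(L[:,1])<.006)&(L[:,2]<-.03)&(L[:,0]<.012); p=np.polyfit(L[k,0],L[k,2],1);print(p,np.std(L[k,2]-np.polyval(p,L[k,0])))
w=s['image']; q=load('side')['image'][130:260,80:253]
cv2.imwrite('pics/m4.png',np.hstack([cv2.resize(w,(400,300)),cv2.resize(q,(400,300))])[:,:,::-1])
E
```

```text
scene top z 0.3233131549749293 Y [-0.06363286  0.06359297]
-0.055 [(0.24, 5, [0.192, 0.192]), (0.255, 11, [0.191, 0.192]), (0.27, 7, [0.191, 0.191]), (0.285, 7, [0.192, 0.193]), (0.3, 11, [0.192, 0.192]), (0.32, 183, [0.01, 0.166])]
-0.035 [(0.24, 8, [0.191, 0.192]), (0.255, 8, [0.191, 0.192]), (0.27, 9, [0.19, 0.191]), (0.285, 8, [0.191, 0.191]), (0.3, 9, [0.191, 0.192]), (0.32, 124, [0.01, 0.175])]
-0.015 [(0.24, 9, [0.191, 0.192]), (0.255, 6, [0.191, 0.192]), (0.27, 8, [0.191, 0.192]), (0.285, 9, [0.191, 0.192]), (0.3, 18, [-0.009, 0.191]), (0.32, 161, [0.005, 0.169])]
0.005 [(0.24, 7, [0.191, 0.191]), (0.255, 10, [0.191, 0.191]), (0.27, 8, [0.19, 0.191]), (0.285, 9, [0.19, 0.192]), (0.3, 17, [-0.009, 0.191]), (0.32, 175, [0.007, 0.168])]
0.025 [(0.24, 10, [0.191, 0.191]), (0.255, 10, [0.19, 0.191]), (0.27, 7, [0.19, 0.191]), (0.285, 9, [0.191, 0.191]), (0.3, 17, [-0.01, 0.191]), (0.32, 182, [0.007, 0.167])]
0.045 [(0.24, 9, [0.191, 0.192]), (0.255, 7, [0.191, 0.191]), (0.27, 7, [0.191, 0.191]), (0.285, 8, [0.192, 0.192]), (0.3, 9, [0.192, 0.192]), (0.32, 302, [0.013, 0.152])]
sid
[... 195 characters left out ...]
3, 23, [-0.01, -0.005]), (0.32, 88, [0.004, 0.051])]
0.005 [(0.24, 34, [-0.038, -0.03]), (0.255, 27, [-0.024, -0.019]), (0.27, 16, [-0.016, -0.011]), (0.285, 19, [-0.015, -0.011]), (0.3, 19, [-0.009, -0.006]), (0.32, 87, [0.004, 0.054])]
0.025 [(0.27, 9, [-0.002, 0.004]), (0.285, 4, [-0.007, 0.0]), (0.3, 27, [-0.009, -0.005]), (0.32, 150, [0.005, 0.081])]
0.045 [(0.24, 9, [0.062, 0.064]), (0.285, 10, [0.006, 0.007]), (0.3, 10, [0.006, 0.007]), (0.32, 235, [0.007, 0.095])]
6.575 [0.56972697 0.15716943 0.3592803 ] [ 3.1413787  -0.00379816 -2.87420381] -1.664908416113932
7730 [-0.07077102 -0.02122884 -0.10957407] [0.02803785 0.02267413 0.00544027]
[-0.00235347 -0.03755519] 0.0006700021974712606
```

View pics/m4.png

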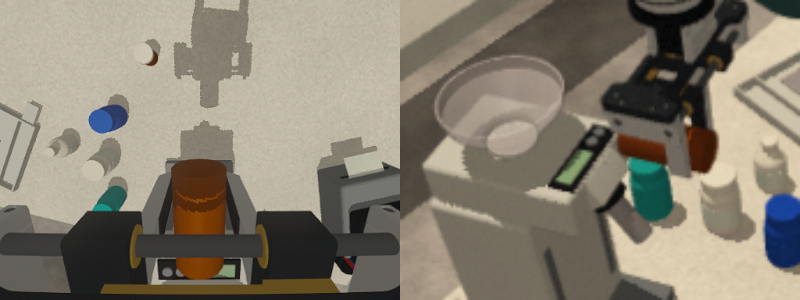

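Wrist and side views: the vial is held level with its mouth toward the machine. The spout shows up below the nose in the side crop, at about (630,220). The tool only turns about its own z, so I'll pivot the vial in the pads by lowering its mouth end onto the head's top front edge.

{"fn": "carry_out", "kwargs": {"steps": [[[-0.03,0,0],0,1],[[-0.06,0,0],0,1],[[-0.066,0,0.01],0,1],[[-0.066,0,0.022],0,1],[[-0.066,0,0.026],0,1],[[-0.066,0,0.03],0,1],[[-0.066,0,0.034],0,1],[[-0.066,0,0.038],0,1]]}}

```text
time: 7.58
tool_pos: [0.6327, 0.1748, 0.3254]
ee_rot: [3.142, 0.001, -2.873]
wrist_force: [-4.4, -1.8, 7.3]
width: 0.0438
finger_force: 30.0
```

```bash
cat > v.py <<'E'
from h import *
s=snap("wrist"); o=robot.get_obs(); L,m=vial(s,o); print(o['time'],o['tool_pos'],o['ee_rot'],o['wrist_force'],o['width'],o['finger_force'])
k=(abs(L[:,1])<.008)&(L[:,0]>-.06); P=L[k]
# base end face + side: robust line of the upper side by RANSAC-free histogram of local slopes
print(len(P),P[:,0].min(),P[:,0].max(),P[:,2].min())
xs=np.arange(-.06,.05,.005)
print([(round(x,3),round(float(np.median(P[abs(P[:,0]-x)<.0025,2])),4)) for x in xs if (abs(P[:,0]-x)<.0025).sum()>3])
E
python3 v.py
```

```text
7.625 [0.63266788 0.17477763 0.3252449 ] [ 3.14152864e+00  1.18298369e-03 -2.87269801e+00] [-3.04838469 -0.80660984  6.04066676] 0.043677956663878574 29.998930511064827
3105 -0.0599911574645677 0.020840031008144928 -0.04252326550143428
[(np.float64(-0.06), -0.0404), (np.float64(-0.055), -0.0403), (np.float64(-0.05), -0.0402), (np.float64(-0.045), -0.0406), (np.float64(-0.025), -0.039), (np.float64(-0.02), -0.0388), (np.float64(-0.015), -0.0388), (np.float64(-0.01), -0.0386), (np.float64(-0.005), -0.0384), (np.float64(-0.0), -0.0382), (np.float64(0.005), -0.038), (np.float64(0.01), -0.0378), (np.float64(0.015), -0.0376), (np.float64(0.02), -0.0251)]
```

{"fn": "carry_out", "kwargs": {"steps": [[[0,0,0.003],0,1],[[0,0,0.006],0,1],[[0,0,0.009],0,1],[[0,0,0.012],0,1],[[0,0,0.015],0,1],[[0,0,0.015],0,1]]}}

```text
time: 8.38
tool_pos: [0.6319, 0.1746, 0.3109]
ee_rot: [-3.142, -0.0, -2.873]
wrist_force: [-6.4, -0.2, 5.8]
width: 0.0438
finger_force: 30.0
```

```bash
python3 v.py
```

```text
8.425 [0.63191608 0.17459545 0.31089596] [-3.14158641e+00 -2.84344971e-04 -2.87276345e+00] [-6.1289495  -1.55459402  4.9471164 ] 0.04362553546773183 30.001635124208406
3511 -0.055473198574918094 0.027420784155067657 -0.05865324405516448
[(np.float64(-0.055), -0.057), (np.float64(-0.05), -0.0563), (np.float64(-0.045), -0.0548), (np.float64(-0.04), -0.0533), (np.float64(-0.035), -0.0525), (np.float64(-0.02), -0.0464), (np.float64(-0.015), -0.0455), (np.float64(-0.01), -0.044), (np.float64(-0.005), -0.0425), (np.float64(-0.0), -0.0409), (np.float64(0.005), -0.0393), (np.float64(0.01), -0.0378), (np.float64(0.015), -0.0361), (np.float64(0.02), -0.0346), (np.float64(0.025), -0.0331)]
```

{"fn": "carry_out", "kwargs": {"steps": [[[0,0,0.004],0,1],[[0,0,0.008],0,1],[[0,0,0.012],0,1],[[0,0,0.016],0,1],[[0,0,0.02],0,1],[[0,0,0.02],0,1]]}}

```text
time: 9.18
tool_pos: [0.6337, 0.175, 0.2909]
ee_rot: [-3.141, 0.004, -2.873]
wrist_force: [-2.6, -0.0, 3.6]
width: 0.0442
finger_force: 30.0
```

```bash
python3 v.py
```

```text
9.225 [0.63371105 0.17497677 0.29080858] [-3.14145946  0.00384144 -2.87277421] [-2.23135765 -0.2838194   4.70255553] 0.04355795392865597 30.0014889909653
4051 -0.035509183923383196 0.03146853437000541 -0.07684428170974096
[(np.float64(-0.035), -0.0744), (np.float64(-0.03), -0.0717), (np.float64(-0.025), -0.0681), (np.float64(-0.02), -0.0675), (np.float64(-0.015), -0.0559), (np.float64(-0.01), -0.0556), (np.float64(-0.005), -0.0521), (np.float64(-0.0), -0.0481), (np.float64(0.005), -0.0441), (np.float64(0.01), -0.0401), (np.float64(0.015), -0.0361), (np.float64(0.02), -0.0322), (np.float64(0.025), -0.0282), (np.float64(0.03), -0.0249)]
```

{"fn": "carry_out", "kwargs": {"steps": [[[0,0,0.004],0,1],[[0,0,0.008],0,1],[[0,0,0.012],0,1],[[0,0,0.016],0,1],[[0,0,0.016],0,1]]}}

```text
time: 9.85
tool_pos: [0.6336, 0.1746, 0.2743]
ee_rot: [-3.141, 0.002, -2.873]
wrist_force: [-2.7, -0.7, 5.4]
width: 0.0439
finger_force: 30.0
```

```bash
python3 v.py
```

```text
9.9 [0.63353989 0.17463807 0.27428801] [-3.14107717e+00  2.28850270e-03 -2.87314652e+00] [-2.63334994 -0.46554154  4.91841936] 0.04341311629380092 30.00164579891134
4263 -0.02455303514465201 0.030926355881004477 -0.08688271966200643
[(np.float64(-0.025), -0.0846), (np.float64(-0.02), -0.0815), (np.float64(-0.015), -0.0767), (np.float64(-0.005), -0.0619), (np.float64(-0.0), -0.056), (np.float64(0.005), -0.0497), (np.float64(0.01), -0.0435), (np.float64(0.015), -0.0372), (np.float64(0.02), -0.0305), (np.float64(0.025), -0.0241), (np.float64(0.03), -0.0193)]
```

{"fn": "carry_out", "kwargs": {"steps": [[[0,0,0.004],0,1],[[0,0,0.004],0,1],[[0.03,0,0.004],0,1],[[0.07,0,0.004],0,1],[[0.1,0,0.02],0,1],[[0.1,0,0.06],0,1],[[0.1,0,0.1],0,1],[[0.1,0,0.1],0,1]]}}

```text
time: 10.9
tool_pos: [0.5344, 0.1477, 0.1679]
ee_rot: [3.141, -0.009, -2.873]
wrist_force: [0.0, 0.1, -0.0]
width: 0.044
finger_force: 30.0
```

```bash
python3 v.py
cat > sp.py <<'E'
from h import *
from scipy.optimize import least_squares
a=np.radians(15.5);u=np.array([np.cos(a),np.sin(a)]);v=np.array([-u[1],u[0]])
s=snap("side"); C=cloud(s); xy=C[...,:2]-[.6725,.1864]; Q=np.dstack([xy@u,xy@v,C[...,2]])
hsv=cv2.cvtColor(s['image'],cv2.COLOR_RGB2HSV)
k=(s['z_map']>0)&(Q[...,2]>.205)&(Q[...,2]<.26)&(abs(Q[...,1])<.02)&(Q[...,0]>-.065)&(Q[...,0]<.02)&(hsv[...,1]<90)
P=Q[k]; d=np.array([np.sin(np.radians(35)),0,np.cos(np.radians(35))]); e=np.array([d[2],0,-d[0]])
print(len(P),np.percentile(P,[1,50,99],axis=0))
f=lambda p: np.hypot((P-[0,0,.219])@e-p[0],P[:,1]-p[1])-.013
r=least_squares(f,[-.03,0],loss='soft_l1',f_scale=.001)
print('Xo',r.x[0]/np.cos(np.radians(35)),'Yo',r.x[1],'res',np.median(abs(r.fun)), 'lowest along', np.percentile((P-[0,0,.219])@d-r.x[0]*0,[1,5]))
# outlet centre such that z=.219
x=r.x[0]/e[0]; print('world outlet',np.r_[.6725,.1864]+x*u+r.x[1]*v)
i=np.argwhere(k); print(i.min(0),i.max(0))
S=s['image'][150:290,130:330]; cv2.imwrite('pics/s5.png',cv2.resize(S,None,fx=4,fy=4,interpolation=2)[:,:,::-1])
E
python3 sp.py
```

```text
10.95 [0.5361626  0.14799415 0.17081891] [ 3.14131808 -0.00395187 -2.87307548] [-0.13056634 -0.02623281 -1.6614233 ] 0.04387176638139594 29.99986929469742
4291 -0.021153923149691153 0.03205282641615296 -0.08569255336037152
[(np.float64(-0.02), -0.0826), (np.float64(-0.015), -0.0778), (np.float64(-0.01), -0.0746), (np.float64(-0.005), -0.0615), (np.float64(-0.0), -0.0572), (np.float64(0.005), -0.0503), (np.float64(0.01), -0.0436), (np.float64(0.015), -0.0369), (np.float64(0.02), -0.0297), (np.float64(0.025), -0.023), (np.float64(0.03), -0.0167)]
167 [[-0.04034788 -0.00778387  0.22116824]
 [-0.024257    0.00895014  0.24325977]
 [ 0.00061943  0.01451729  0.25979314]]
Xo -0.031668442826626904 Yo 5.610476415461691e-05 res 0.0009633148608227549 lowest along [-0.01714929 -0.01446253]
world outlet [0.64196833 0.17799104]
[218 169] [235 188]
```

View pics/s5.png

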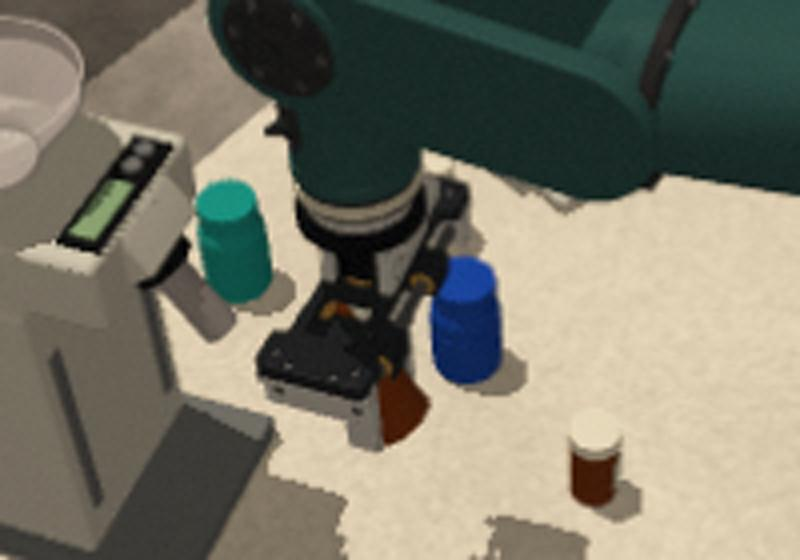

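The side view shows the collar at (165,260) and the spout outlet at about (215,330). The vial is held tilted. It measures 36° off vertical, and the outlet is at about (0.642, 0.178, 0.219). I'll go to a pre-insert pose 25 mm short of the outlet.

{"fn": "carry_out", "kwargs": {"steps": [[[0,0,0.03],0,1],[[-0.01,0.0005,0.045],0,1],[[-0.03,0.0007,0.045],0,1],[[-0.05,0.0007,0.045],0,1],[[-0.054,0.0007,0.045],0,1],[[-0.054,0.0007,0.045],0,1],[[-0.054,0.0007,0.045],0,1]]}}

```text
time: 11.88
tool_pos: [0.5888, 0.1631, 0.1278]
ee_rot: [-3.141, 0.0, -2.873]
wrist_force: [-0.0, 0.2, -1.0]
width: 0.0439
finger_force: 30.0
```

```bash
python3 v.py; python3 sp.py | head -3
```

```text
11.925 [0.5887283  0.16313384 0.12780745] [-3.14149481e+00  1.77649951e-04 -2.87306194e+00] [0.15861821 0.27855288 0.41422653] 0.04394863162910609 29.999896057415754
4304 -0.02218721382742441 0.03045005854072426 -0.08833890957676613
[(np.float64(-0.02), -0.0851), (np.float64(-0.015), -0.0795), (np.float64(-0.005), -0.0637), (np.float64(-0.0), -0.0579), (np.float64(0.005), -0.0512), (np.float64(0.01), -0.0442), (np.float64(0.015), -0.0375), (np.float64(0.02), -0.0304), (np.float64(0.025), -0.0236), (np.float64(0.03), -0.0182)]
166 [[-0.04064915 -0.00829964  0.22243308]
 [-0.0246812   0.00899572  0.24368793]
 [ 0.00034655  0.01474941  0.25965774]]
```

{"fn": "carry_out", "kwargs": {"steps": [[[-0.003,0,-0.0042],0,1],[[-0.006,0,-0.0083],0,1],[[-0.009,0,-0.0125],0,1],[[-0.012,0,-0.0166],0,1],[[-0.015,0,-0.0208],0,1],[[-0.018,0,-0.025],0,1],[[-0.018,0,-0.025],0,1]]}}

```text
time: 12.85
tool_pos: [0.6069, 0.1681, 0.1529]
ee_rot: [-3.141, 0.001, -2.873]
wrist_force: [0.0, -0.5, -0.3]
width: 0.0438
finger_force: 30.0
```

{"fn": "carry_out", "kwargs": {"steps": [[[-0.002,0,-0.0028],0,1],[[-0.004,0,-0.0055],0,1],[[-0.006,0,-0.0083],0,1],[[-0.0074,0,-0.0103],0,1],[[-0.0074,0,-0.0103],0,1],[[-0.0074,0,-0.0103],0,1]]}}

```text
time: 13.6
tool_pos: [0.6135, 0.17, 0.1627]
ee_rot: [-3.142, -0.0, -2.873]
wrist_force: [-0.3, -0.9, 0.1]
width: 0.0439
finger_force: 30.0
```

```bash
python3 v.py
python3 - <<'E'
from h import *
s=snap("side"); a=s['image'][180:270,150:260]
w=load("wrist")['image']
cv2.imwrite('pics/f6.png',np.hstack([cv2.resize(a,(400,328),interpolation=2),cv2.resize(w,(400,328))])[:,:,::-1])
E
```

```text
13.65 [0.61343432 0.16992322 0.16257877] [-3.14153660e+00 -3.56021652e-04 -2.87304255e+00] [ 0.63923039  0.50163258 -0.58018604] 0.04397412974984848 29.999825314152986
4286 -0.022993931592975764 0.030431973485206133 -0.08879314386488169
[(np.float64(-0.02), -0.085), (np.float64(-0.015), -0.0796), (np.float64(-0.005), -0.0638), (np.float64(-0.0), -0.0582), (np.float64(0.005), -0.0513), (np.float64(0.01), -0.0445), (np.float64(0.015), -0.0375), (np.float64(0.02), -0.0305), (np.float64(0.025), -0.0236), (np.float64(0.03), -0.0182)]
```

View pics/f6.png

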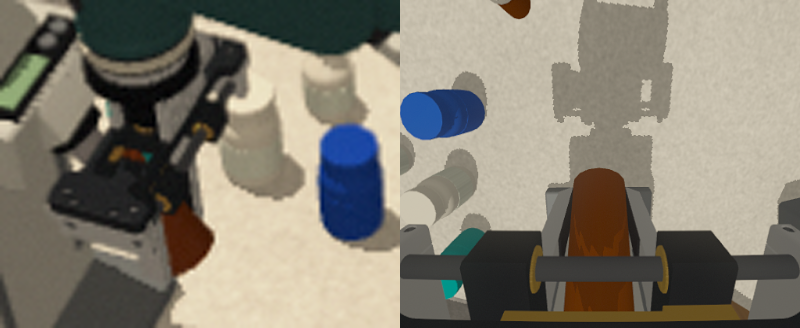

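There is no contact force, the tilt is unchanged at about 36° off vertical, and the mouth is about 20 mm up the spout. The bottles are still standing in the views. Handing in.

```bash
python3 -c "
from bench import robot
print(robot.close_job())"
```

```text
the job is handed in; nothing more can be done
None
```

I handed the job in with the vial held still, mouth-up, on the spout: about 20 mm inserted and within about 1° of its slope, both estimated from camera measurements, with almost no contact force. I had tilted it in the grip against the machine's head with about 7 N, and the bottles I could see in the last views were still standing.

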